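# Clear and set the bench dryer to the widest dish

### The job

Lift the short clay prop off the damper's track on the bench dryer and stand it upright on the table. Turn the dryer's selector until it clicks into place pointing at the outlet on which the widest of the four clay dishes stands, and only then push the damper slide fully open. Leave the dishes and everything else standing where they are.

Things in the scene. Friction and masses are not known exactly. Their poses are not given: they have to be found in the camera images.
- dryer: Bench dryer, a grey sheet-steel air box fixed to the table, flat top 60 mm above the table. Origin at table height below the selector's axis; it spans x -140 to +185 and y -185 to +185 mm. z up; -x is its front, facing roughly to the robot (yaw up to 0.4 either way). A pipe stub leaves its far (+x) side, below the top.
- selector (a joint): Angle (rad) about the dryer's z axis, counter-clockwise from above positive. At q the pointer looks along (-cos q, -sin q) in the dryer's frame (0: to its front). Clicks every 45 degrees from -135 to 135, stops at +-143. Outlets: +90 out_a, +135 out_b, -90 out_c, -135 out_d; -45, 0, 45 are idle. About 0.15 N m carries it over a click; it then snaps into the next.
- selector_tip (a point): Point on the selector's pointer: top of the lever, 50 mm out from the axis and 100 mm above the table. The selector is a black one-sided lever knob with a white line: hub 42 mm across, lever 13 mm wide reaching 58 mm from the axis, between 64 and 100 mm above the table. May be pushed sideways with a fingertip or pinched.
- damper (a joint): Position of the damper slide (m): 0 shut, 0.080 fully open. It slides along the dryer's +y as it opens and stays where it is left; about 2 to 4 N moves it.
- damper_top (a point): Top centre of the damper's black grip, 28 mm (dryer's x) by 20 mm (dryer's y) by 40 mm high, top 114.5 mm above the table. Its aluminium track, 40 mm by 130 mm by 14 mm high, lies on the dryer's top along its front edge, centred at dryer x = -108, y = 0 mm; the grip stands at dryer y = -40 mm + joint value.
- out_a (a point): Centre of a round slotted air outlet, 98 mm across, flush with the dryer's top, 60 mm above the table, at (0, -130) mm in the dryer's frame, 130 mm from the selector's axis; the selector points at it at +90 degrees. A dish stands on it.
- out_b (a point): Centre of a round slotted air outlet, 98 mm across, flush with the dryer's top, 60 mm above the table, at (92, -92) mm in the dryer's frame, 130 mm from the selector's axis; the selector points at it at +135 degrees. A dish stands on it.
- out_c (a point): Centre of a round slotted air outlet, 98 mm across, flush with the dryer's top, 60 mm above the table, at (0, 130) mm in the dryer's frame, 130 mm from the selector's axis; the selector points at it at -90 degrees. A dish stands on it.
- out_d (a point): Centre of a round slotted air outlet, 98 mm across, flush with the dryer's top, 60 mm above the table, at (92, 92) mm in the dryer's frame, 130 mm from the selector's axis; the selector points at it at -135 degrees. A dish stands on it.
- dish_90: Plain tan clay dish, 90 mm across the rim and 23 mm high, standing on one of the outlets (which one varies). Origin: centre of its underside. The widest of the four look-alikes.
- dish_78: Plain tan clay dish, 78 mm across the rim and 23 mm high, standing on one of the outlets (which one varies). Origin: centre of its underside. One of the look-alikes.
- dish_66: Plain tan clay dish, 66 mm across the rim and 23 mm high, standing on one of the outlets (which one varies). Origin: centre of its underside. One of the look-alikes.
- dish_54: Plain tan clay dish, 54 mm across the rim and 23 mm high, standing on one of the outlets (which one varies). Origin: centre of its underside. One of the look-alikes.
- stub: Short kiln prop, a fired-clay cylinder 32 mm across, 50 mm high, left standing on the damper's track (underside 74.5 mm above the table) about 35 mm beyond its middle, where it blocks the grip's way. To be lifted off and stood anywhere free on the table. Origin: centre of its underside.
- pot: White ceramic pot, 50 mm across, 70 mm high, on the far side of the dryer's top; bystander. Origin: centre of its underside.
- jar: Small jar, 32 mm across, 45 mm high, on the dryer's top near the shut end of the damper's track; bystander. Origin: centre of its underside.
- rib: Flat wooden throwing rib, 40 by 75 by 8 mm, on the dryer's top near the open end of the damper's track; bystander. Origin: centre of its underside, long side along its y.
- turner: Turning tool with a wooden handle, 190 mm long, lying on the table to the robot's left; bystander. Origin: its middle.
- slip: White bottle, 72 mm across, 150 mm high, on the table at the left; bystander. Origin: centre of its underside.
- cone_weight: Steel weight, 64 mm across, 60 mm high, on the table at the right; bystander. Origin: centre of its underside.
- prop: Tall kiln prop, a fired-clay cylinder 44 mm across, 100 mm high, standing on the table at the right; bystander. Origin: centre of its underside.
Things that resemble listed ones, but are neither listed nor needed, are in the scene too. Leave any yellow look-alike of the stub alone. Leave any grey look-alike of the dish_90 alone.

How it is judged:
By the outcome, as a careful person would: the job done as asked, in the order asked, and still so for the second after the job is handed in, with the robot touching nothing.
It also fails if it takes over 64 s, if anything falls off the work surface, if the arm or the gripper's body presses on something with over 40 N, if the wrist force passes 120 N, or if a joint passes its speed limit or range.

### The arm

A 7-joint arm with a two-finger parallel gripper is mounted at the origin on the work surface. World frame = base frame: x ahead of the robot, y to its left, z up, the work surface at z = 0. Lengths are in mm, angles in rad, forces in N, time in s.
With the tool pointing down it reaches from about 400 to 875 mm from the base axis. Payload 4.4 kg.
Tool frame: the origin (TCP) lies midway between the tips of the shut fingers; the grasp point (between the pads) lies 19 mm behind it; z points along the fingers, y is the line along which they close (so a half turn about z gives the same grasp; the last joint's range is limited). The gripper opens to 85 mm and grips with 20 to 120 N. Pads are 22 mm wide; open, the fingers measure 114 mm over their backs; the gripper's body (76 mm by 85 mm) begins 54 mm behind the grasp point. The pads swing forward as they close: fully open they stand 13 mm farther back than shut.
Start: joints at [1.143, 0.628, 0.038, 1.517, -0.027, 0.996, -0.02], TCP at [230.101, -607.924, 231.313] pointing down, gripper open.
Joint ranges: [-3.06, 3.06], [-0.37, 2.12], [-1.25, 1.32], [0.18, 2.47], [-1.1, 4.24], [0.23, 1.98], [-2.94, 2.94]. Speed limits (rad/s): [2.57, 2.57, 3.14, 3.14, 3.14, 3.14, 3.14].

### API

Orientations are given as [roll, pitch, yaw] about the fixed x, y, z axes, in that order (R = Rz(yaw) Ry(pitch) Rx(roll)).
In Python, from cell import ctrl gives the robot as it stands.
- The arm moves only by the shell command python3 -m crank 'ROWS' [OPENING]. ROWS is JSON, a list that holds one entry, the list of rows, each a list of 4 numbers: the shift along the tool's x, y, z normalised to -1 to 1, where 1 is 2.5 cm, then the turn about the tool's z normalised to -1 to 1, where 1 is 0.08 rad. In form: [[[dx, dy, dz, turn], ...]]. A call has 1 to 12 rows; each row shifts and turns the commanded pose from where the row before left it, along the tool's axes as they then stand; what a row does not reach is not made up. A row lasts 1/12 s, in which the tool goes at most 41.7 mm and 7.16 degrees, less where a joint would pass 70% of its speed; a pose out of reach is approached as far as the arm can. A call with a number of a shift or a turn outside -1 to 1 is refused whole. A call with a gripper value outside its range is refused whole. OPENING is the closure, from -1 (fully open) to 1 (shut), set as the call begins (- or left out, the last holds). The fingers move at their own pace and stop on an object; the grip force is fixed at half the most. Time passes only in rows, so rows that do not move let the fingers close. It gives the time, the measured TCP pose, the force, the opening and the grip force at its end, in the units of the state.
- ctrl.read_state(): the state, without advancing time (a new reading comes with each control period).
- ctrl.get_image(name): name is "scene" or "top" or "wrist"; returns a dict with "img" (480x640x3 uint8, red, green, blue), "intrinsics" (3x3 intrinsics, pixels), "extrinsics" (4x4, takes a point from camera to world coordinates). Camera axes: x right, y up, looking along -z (the intrinsics and any distortion apply to the point x, -y, -z); pixel columns grow to the right and rows downward; lengths in mm; the calibration is good to about 2 mm. A picture is of the moment at which its call begins. There is no depth.
- ctrl.finish_job(): hands the job in; it is judged then, once.
Trained networks look in the newest picture that a camera, given by its name, has taken for a name from the list of things; names that differ only in an ending like _2 or _b are one class to them, and where a whole thing is asked for, a point or a joint stands for the part that bears it (a point fixed in the world has none). Each returns a list of dicts, best first, with "confidence" (0 to 1); they miss things now and then, are a little off and sometimes report something else, mostly with a low value. They report only what shows in the picture. A call takes as long as a camera call. They do not tell look-alikes from the thing itself.
- ctrl.find_in(camera, target): "position" ([row, column] in pixels, amid what is visible of it).
- ctrl.trace(camera, target): "mask" (480x640 bool, what is visible of it) and "position" ([row, column] in pixels, amid what is visible of it).
- ctrl.place_of(camera, target): "position" ([row, column] in pixels: a listed point, or the origin of a listed thing).
The state is a dict: "clock": time; "qpos": joint angles; "qd": joint speeds; "tau": joint torques, N m; "eef_pos": TCP position; "tool_rot": TCP orientation; "force": force on the tool from outside, world axes, zero at the start; "torque": the same for the moment, N m; "width": finger opening in mm; "gripper_force": force on a finger pad.
Only numpy, scipy, OpenCV 4.12 (cv2) and the standard library are available. Lean on these libraries where they do the work, as an engineer would, in place of code of your own. Each camera call takes 0.05 s, during which the arm holds its last target. There are 200 camera calls.

## Working session

There is one attempt and no reset: what is moved stays moved. The work goes in short steps, Python scripts to look and compute and a shell command to move; the robot and the scene stay as the last step left them, time stands still between calls to the robot, and variables do not carry over. Pictures are saved under pics/ and viewed, at most 10 in all, crops included, and the job is handed in when it is done.

```bash
mkdir -p pics; ls
cat > h.py <<'E'
import numpy as np, cv2
from cell import ctrl
def cam(n):
    d=ctrl.get_image(n); return d["img"],np.array(d["intrinsics"]),np.array(d["extrinsics"]),d
def ray(K,E,px,z):
    r,c=px; v=np.linalg.inv(K)@[c,r,1]; v=E[:3,:3]@np.array([v[0],-v[1],-v[2]]); o=E[:3,3]
    return o+v*(z-o[2])/v[2]
def proj(K,E,p):
    q=np.linalg.inv(E)@np.append(p,1); u=K@[q[0],-q[1],-q[2]]; return u[:2]/u[2]
E
python3 - <<'E'
from h import *
for n in("top","scene"):
    img,K,E,d=cam(n); print(n,d.keys(),K.tolist(),E.round(3).tolist())
    cv2.imwrite(f"pics/{n}0.png",img[:,:,::-1])
    for t,z in dict(out_a=60,out_b=60,out_c=60,out_d=60,selector_tip=100,damper_top=114.5,stub=74.5,dryer=0,dish_90=60,jar=60,rib=60,pot=60).items():
        for r in ctrl.place_of(n,t)[:4]:
            print(t,round(r["confidence"],2),np.round(r["position"]),ray(K,E,r["position"],z).round(0)[:2])
print(ctrl.read_state())
E
```

```text
pics
top dict_keys(['img', 'intrinsics', 'extrinsics']) [[616.817216649394, 0.0, 317.57623277970504], [0.0, 616.817216649394, 246.34487640963994], [0.0, 0.0, 1.0]] [[0.025, 0.997, -0.069, 436.998], [-1.0, 0.023, -0.021, -30.566], [-0.019, 0.07, 0.997, 1494.383], [0.0, 0.0, 0.0, 1.0]]
out_a 0.7 [197. 282.] [652.  86.]
out_a 0.67 [161. 314.] [739.  13.]
out_a 0.66 [170. 358.] [718. -92.]
out_a 0.62 [204. 386.] [ 639. -158.]
out_b 0.7 [197. 282.] [652.  86.]
out_b 0.67 [161. 314.] [739.  13.]
out_b 0.66 [170. 358.] [718. -92.]
out_b 0.62 [204. 386.] [ 639. -158.]
out_c 0.7 [197. 282.] [652.  86.]
out_c 0.67 [161. 314.] [739.  13.]
out_c 0.66 [170. 358.] [718. -92.]
out_c 0.62 [204. 386.] [ 639. -158.]
out_d 0.7 [197. 282.] [652.  86.]
out_d 0.67 [161. 314.] [739.  13.]
out_d 0.66 [170. 358.] [718. -92.]
out_d 0.62 [204. 386.] [ 639. -158.]
selector_tip 0.8 [246. 342.] [536. -56.]
damper_top 0.46 [260. 361.] [ 506. -100.]
stub 0.48 [325. 330.] [356. -34.]
stub 0.43 [268. 338.] [488. -48.]
dryer 0.62 [222. 334.] [600. -36.]
dryer 0.26 [204. 386.] [ 648. -164.]
dish_90 0.95 [240. 284.] [54
[... 1668 characters left out ...]
, 'qpos': array([ 1.14321425,  0.62842018,  0.03844489,  1.517459  , -0.02700619,
        0.99628812, -0.02001837]), 'qd': array([ 7.41435300e-05, -4.08466245e-04, -1.69633810e-03,  8.36544819e-04,
        1.10940594e-03,  3.34305546e-04,  6.83525287e-04]), 'tau': array([ 1.38052590e-05, -5.63290215e+01,  1.22508243e+00, -1.93788242e+01,
        1.07493639e-02,  1.81078118e-03,  1.27286052e-05]), 'eef_pos': array([ 230.11144846, -607.88604193,  231.2803979 ]), 'tool_rot': array([-3.14153340e+00, -7.09184636e-05,  3.61778585e-01]), 'force': array([-0.10386064, -0.18039249, -0.04292208]), 'torque': array([ 0.01624098,  0.03821828, -0.01398309]), 'gripper_force': 0.0, 'width': 85.6316947656083}
```

Run:
```python
from h import *
a=cv2.imread("pics/top0.png"); cv2.imwrite("pics/top0c.png",cv2.resize(a[110:370,160:480],None,fx=2.3,fy=2.3,interpolation=cv2.INTER_CUBIC))
a=cv2.imread("pics/scene0.png"); cv2.imwrite("pics/scene0c.png",cv2.resize(a[180:440,180:480],None,fx=2.3,fy=2.3,interpolation=cv2.INTER_CUBIC))
```

```text
(no output)
```

View pics/top0c.png

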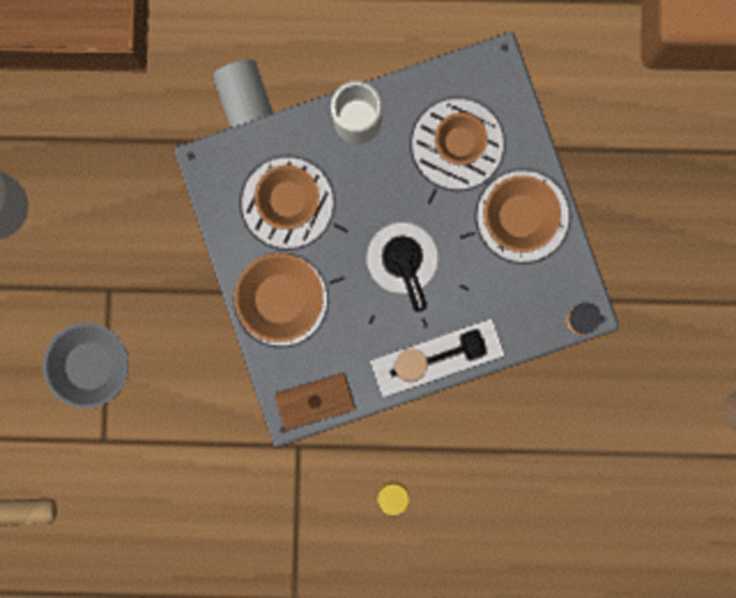

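View pics/scene0c.png

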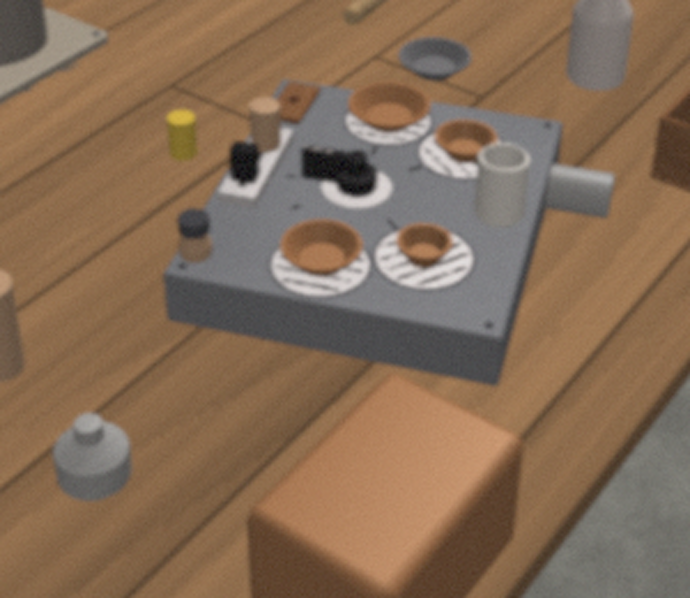

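The top view shows the dryer yawed about 0.37, close to the tool's current yaw. The stub stands on the track at about crop (410,364), the grip is at (473,344), and the selector points to the front. The largest dish appears to be on out_c at (280,298). The yellow look-alike is on the table at (393,498). The scene view agrees. Next I'll fit the dryer pose and check dish widths.

Run:
```python
from h import *
from scipy.optimize import least_squares
L={}; C={}
P=dict(out_a=(0,-130,60),out_b=(92,-92,60),out_c=(0,130,60),out_d=(92,92,60),dryer=(0,0,0),damper_top=(-108,-40,114.5),stub=None)
g=np.array([592,-40,.37])
W=lambda g,p:np.array([g[0]+np.cos(g[2])*p[0]-np.sin(g[2])*p[1],g[1]+np.sin(g[2])*p[0]+np.cos(g[2])*p[1],p[2]])
obs=[];so=[]
for n in("top","scene"):
    img,K,E,_=cam(n)
    for k,p in P.items():
        r=ctrl.place_of(n,k); q=W(g,p or (-108,35,74.5)); u=proj(K,E,q)
        b=[x for x in r if np.hypot(x["position"][1]-u[0],x["position"][0]-u[1])<10]
        if b: (obs if p else so).append((K,E,p,np.array(b[0]["position"])[::-1]))
    for m in ctrl.trace(n,"dish_90"):
        ys,xs=np.nonzero(m["mask"]); print(n,"dish",np.round(m["position"]),ray(K,E,m["position"],75).round()[:2],len(xs),np.ptp(xs)+1,np.ptp(ys)+1)
f=lambda g:np.concatenate([proj(K,E,W(g,p))-u for K,E,p,u in obs])
s=least_squares(f,g,loss="soft_l1"); g=s.x; print(g,np.abs(f(g)).round(1))
t=least_squares(lambda v:np.concatenate([proj(K,E,[v[0],v[1],74.5])-u for K,E,p,u in so]),[480,-48]).x
R=np.array([[np.cos(g[2]),np.sin(g[2])],[-np.sin(g[2]),np.cos(g[2])]]); print("stub",t,R@(t-g[:2]), "model",W(g,(-108,35,0)))
for k in so: print(ray(k[0],k[1],k[3][::-1],74.5))
s=ctrl.read_state(); y=s["tool_rot"][2]; print(np.array([[np.cos(y),np.sin(y)],[np.sin(y),-np.cos(y)]])@(W(g,(-108,35,0))[:2]-s["eef_pos"][:2])/25)
```

```text
top dish [239. 281.] [551.  84.] 1222 39 39
top dish [203. 388.] [ 639. -161.] 938 35 35
top dish [270. 197.] [475. 276.] 1099 37 38
top dish [194. 284.] [656.  80.] 670 29 30
top dish [174. 361.] [708. -97.] 395 23 22
scene dish [287. 319.] [ 633. -152.] 726 36 26
scene dish [204. 370.] [526. 215.] 462 31 19
scene dish [226. 349.] [545.  89.] 600 36 22
scene dish [241. 383.] [649.  86.] 369 28 19
scene dish [287. 366.] [714. -92.] 382 25 20
scene dish [286. 265.] [ 535. -219.] 286 15 23
[ 5.92002587e+02 -3.90833950e+01  3.56229576e-01] [0.4 1.1 0.1 1.7 0.8 1.3 3.2 2.3 0.1 3.  0.  3.3 1.2 2.2 2.8 1.2 1.8 2.9
 0.6 0.7]
stub [491.74672247 -52.35408453] [-98.58970076  22.52599777] model [478.57699588 -43.9449963    0.        ]
[493.8091414 -50.1864688  74.5      ]
[490.01868124 -55.37598656  74.5       ]
[ 17.27987056 -17.58225694]
```

```bash
python3 -m crank '[[[0.96,-0.97,0,0],[0.96,-0.97,0,0],[0.96,-0.97,0,0],[0.96,-0.97,0,0],[0.96,-0.97,0,0],[0.96,-0.97,0,0],[0.96,-0.97,0,0],[0.96,-0.97,0,0],[0.96,-0.97,0,0],[0.96,-0.97,0,0],[0.96,-0.97,0,0],[0.96,-0.97,0,0]]]' && python3 -m crank '[[[0.96,-0.97,0,0],[0.96,-0.97,0,0],[0.96,-0.97,0,0],[0.9,-0.97,0,0],[0.9,-0.97,0,0],[0,0,0,0],[0,0,0,0],[0,0,0,0]]]'
python3 - <<'E'
from h import *
img,K,E,_=cam("wrist"); cv2.imwrite("pics/w1.png",img[:,:,::-1])
s=ctrl.read_state();print(s["clock"],s["eef_pos"],s["tool_rot"],E.round(2).tolist())
for k,z in dict(stub=74.5,damper_top=114.5,selector_tip=100).items():
  for r in ctrl.place_of("wrist",k)[:2]: print(k,r["confidence"],np.round(r["position"]),ray(K,E,r["position"],z))
for m in ctrl.trace("wrist","stub")[:3]: print(m["confidence"],m["position"],ray(K,E,m["position"],124.5))
E
```

```text
clock: 3.2
eef_pos: [397.0, -232.3, 231.6]
tool_rot: [3.141, -0.001, 0.362]
force: [0.5, -0.2, -0.9]
width: 85.4
gripper_force: 0.0
clock: 3.87
eef_pos: [462.7, -79.5, 231.3]
tool_rot: [3.141, 0.0, 0.362]
force: [0.2, -0.0, 0.0]
width: 85.5
gripper_force: 0.0
3.9167 [462.5267321  -80.19773337 231.36247816] [3.14101313e+00 5.18883649e-04 3.60226785e-01] [[0.35, 0.89, 0.3, 538.55], [-0.94, 0.33, 0.11, -50.46], [0.0, -0.32, 0.95, 373.53], [0.0, 0.0, 0.0, 1.0]]
stub 0.73 [174. 159.] [450.01072624  44.88591372  74.5       ]
stub 0.65 [174. 292.] [485.87511316 -49.8764642   74.5       ]
damper_top 0.72 [189. 382.] [ 504.89363781 -110.19948892  114.5       ]
selector_tip 0.86 [ 96. 328.] [547.51042945 -55.17691476 100.        ]
selector_tip 0.73 [ 27. 506.] [ 624.91755733 -144.97526289  100.        ]
0.85 [182.7, 284.1] [487.85433685 -47.35323228 124.5       ]
0.62 [290.3, 231.2] [402.56715638 -37.58112645 124.5       ]
```

View pics/w1.png

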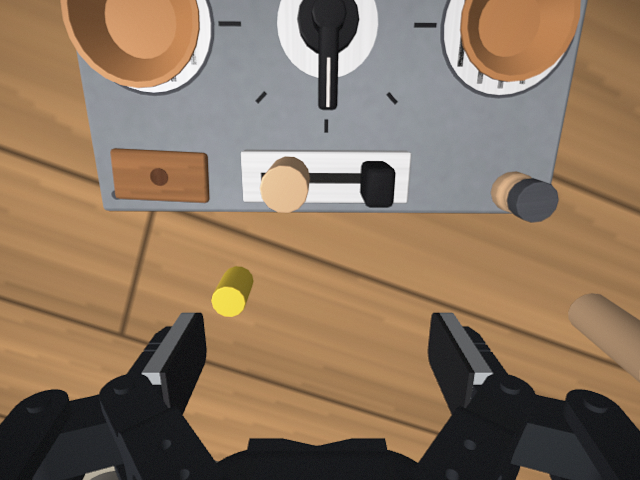

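The wrist view shows the stub's top disc at about column 285, row 188, and the grip's top at (379,187). The track spans (241–410, 151–204), and the selector points straight to the front.

Run:
```python
from h import *
img,K,E,_=cam("wrist"); s=ctrl.read_state(); y=s["tool_rot"][2]; M=np.array([[np.cos(y),np.sin(y)],[np.sin(y),-np.cos(y)]]); print(s["eef_pos"],y)
for k,px,z in [("stub",(188,285),124.5),("grip",(187,379),114.5),("tl",(151,241),74.5),("tr",(152,410),74.5),("br",(204,409),74.5),("bl",(199,242),74.5),("hub",(12,329),100),("tip",(100,328),100),("yellowtop",(302,229),50)]:
    p=ray(K,E,px,z)[:2]; print(k,p.round(1),"tool mm",(M@(p-s["eef_pos"][:2])).round(1))
p=np.array([400,-200]);print((M@(p-s["eef_pos"][:2])).round(1))
```

```text
[462.69151479 -80.00686431 231.36055985] 0.359764276537327
stub [484.8 -49.7] tool mm [ 31.3 -20.6]
grip [ 505.4 -108.5] tool mm [29.9 41.7]
tl [489.   -9.2] tool mm [ 49.5 -57. ]
tr [ 532.9 -128.5] tool mm [48.7 70.1]
br [ 496.2 -144.7] tool mm [ 8.5 72.4]
bl [454.  -20.8] tool mm [ 12.7 -58.5]
hub [593.3 -39. ] tool mm [136.7   7.6]
tip [545.1 -56.9] tool mm [85.3  7.4]
yellowtop [349.7 -35.6] tool mm [-90.1 -81.3]
[-100.9   90.2]
```

```bash
python3 -m crank '[[[0.63,-0.41,0,0],[0.62,-0.41,0,0],[0,0,0.5,0],[0,0,0.5,0],[0,0,0.5,0],[0,0,0.4,0],[0,0,0,0],[0,0,0,0],[0,0,0,0]]]' -0.18
python3 - <<'E'
from h import *
img,K,E,_=cam("wrist"); cv2.imwrite("pics/w2.png",img[:,:,::-1])
E
```

```text
clock: 4.92
eef_pos: [485.3, -49.1, 184.3]
tool_rot: [3.141, -0.001, 0.361]
force: [0.7, 0.3, 0.2]
width: 50.4
gripper_force: 0.0
```

View pics/w2.png

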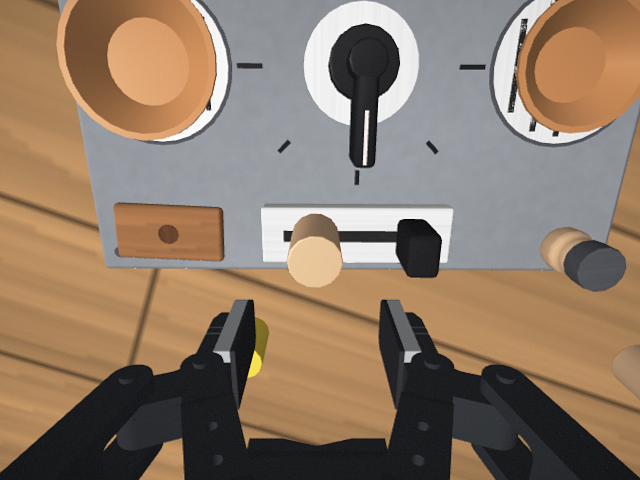

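The stub's top at (315,258) lies midway between the pads (about columns 250 and 385), and the right finger passes clear of the grip. I'll descend and grip.

```bash
python3 -m crank '[[[0,0,0.6,0],[0,0,0.6,0],[0,0,0.6,0],[0,0,0.6,0],[0,0,0.6,0],[0,0,0.6,0],[0,0,0.4,0],[0,0,0,0],[0,0,0,0],[0,0,0,0]]]' && python3 -m crank '[[[0,0,0,0],[0,0,0,0],[0,0,0,0],[0,0,0,0],[0,0,0,0],[0,0,0,0],[0,0,0,0],[0,0,0,0]]]' 1
```

```text
clock: 5.8
eef_pos: [485.6, -48.8, 84.6]
tool_rot: [3.141, -0.001, 0.362]
force: [0.5, -0.6, -0.5]
width: 50.3
gripper_force: 0.0
clock: 6.47
eef_pos: [485.6, -48.8, 84.9]
tool_rot: [3.141, -0.002, 0.362]
force: [-0.2, 0.2, 5.5]
width: 30.6
gripper_force: 59.0
```

```bash
python3 -m crank '[[[0,0,-0.4,0],[0,0,-0.6,0],[0,0,-0.6,0],[0,0,-0.6,0],[0,0,-0.6,0],[0,0,-0.6,0],[0,0,-0.6,0],[-0.6,0.5,0,0],[-0.6,0.5,0,0],[-0.6,0.5,0,0],[-0.6,0.5,0,0],[-0.6,0.5,0,0]]]' && python3 -m crank '[[[-0.6,0.5,0,0],[-0.6,0.5,0,0],[-0.6,0.5,0,0],[-0.54,0.44,0,0],[0,0,0,0],[0,0,0.6,0],[0,0,0.6,0],[0,0,0.6,0],[0,0,0.6,0],[0,0,0.6,0],[0,0,0.6,0],[0,0,0.6,0]]]' && python3 -m crank '[[[0,0,0.6,0],[0,0,0.5,0],[0,0,0.5,0],[0,0,0.4,0],[0,0,0.3,0],[0,0,0.2,0],[0,0,0.1,0],[0,0,0.1,0],[0,0,0,0],[0,0,0,0],[0,0,0,0]]]'
python3 - <<'E'
from h import *
img,K,E,_=cam("scene"); cv2.imwrite("pics/s3.png",cv2.resize(img[140:440,120:480,::-1],None,fx=2,fy=2))
E
```

```text
clock: 7.47
eef_pos: [436.4, -134.5, 184.7]
tool_rot: [3.141, -0.001, 0.362]
force: [0.7, -0.6, -0.9]
width: 30.5
gripper_force: 59.3
clock: 8.47
eef_pos: [400.1, -199.4, 78.8]
tool_rot: [3.141, -0.001, 0.362]
force: [-0.3, 0.2, -0.6]
width: 30.8
gripper_force: 59.4
clock: 9.38
eef_pos: [398.6, -199.8, 17.3]
tool_rot: [-3.14, 0.004, 0.362]
force: [0.7, 0.1, -0.1]
width: 30.4
gripper_force: 59.4
```

View pics/s3.png

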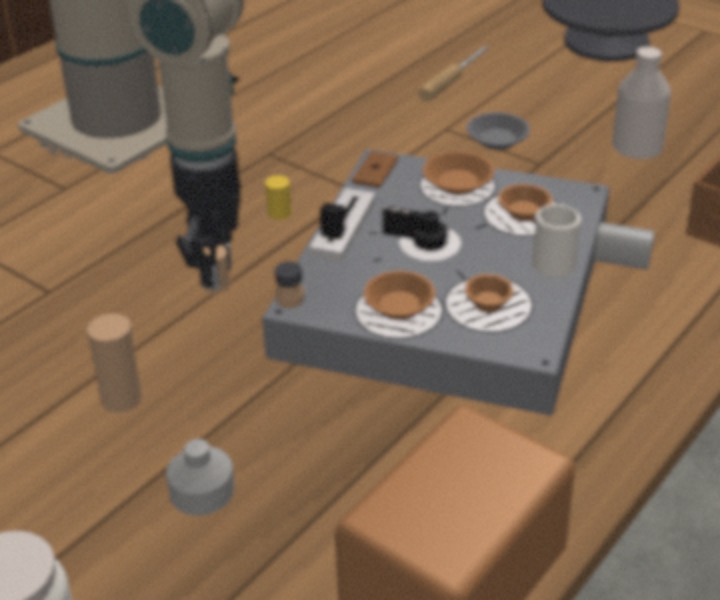

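The scene view shows the stub held at about (215,270), just above the table. The arm seems to have stopped short about 5 mm too high, so I'll check the joints.

Run:
```python
from h import *
s=ctrl.read_state(); print(s["qpos"].round(3),s["eef_pos"],s["force"],s["clock"])
img,K,E,_=cam("scene"); print("prop",ray(K,E,(340,179),0), "stubbase",ray(K,E,(285,228),5))
```

```text
[ 0.55   0.76  -0.218  2.216  0.699  0.236 -1.504] [ 398.50907275 -199.78440455   17.2393635 ] [-0.88330153 -1.07835875  0.04391044] 9.4333
prop [ 446.17160764 -401.45227884    0.        ] stubbase [ 401.23151942 -205.88261479    5.        ]
```

```bash
python3 -m crank '[[[0,0,-0.5,0],[0.3,0.48,0,0],[0.3,0.48,0,0],[0.27,0.48,0,0],[0,0,0.3,0],[0,0,0,0],[0,0,0,0],[0,0,0,0]]]'; python3 -c "
from h import *
print(ctrl.read_state()['qpos'].round(3))"
```

```text
clock: 10.15
eef_pos: [430.0, -224.9, 21.4]
tool_rot: [-3.137, 0.006, 0.363]
force: [0.2, 0.3, -1.1]
width: 31.1
gripper_force: 59.5
[ 0.63   0.78  -0.309  2.107  0.662  0.358 -1.433]
```

```bash
python3 -m crank '[[[0,0,0.2,0],[0,0,0.14,0],[0,0,0,0],[0,0,0,0],[0,0,0,0]]]'; python3 -m crank '[[[0,0,0.06,0],[0,0,0,0],[0,0,0,0],[0,0,0,0]]]'
```

```text
clock: 10.57
eef_pos: [431.1, -225.6, 13.1]
tool_rot: [-3.139, 0.005, 0.362]
force: [0.6, 0.7, -1.1]
width: 30.4
gripper_force: 59.5
clock: 10.9
eef_pos: [431.2, -225.8, 11.7]
tool_rot: [-3.139, 0.005, 0.362]
force: [-0.2, 1.4, -0.7]
width: 30.8
gripper_force: 59.5
```

```bash
python3 -m crank '[[[0,0,0.06,0],[0,0,0,0],[0,0,0,0],[0,0,0,0]]]'; python3 -m crank '[[[0,0,0.06,0],[0,0,0,0],[0,0,0,0],[0,0,0,0]]]'
```

```text
clock: 11.23
eef_pos: [431.2, -225.9, 10.9]
tool_rot: [-3.14, 0.005, 0.362]
force: [-1.6, 0.6, 8.9]
width: 30.5
gripper_force: 60.4
clock: 11.57
eef_pos: [431.3, -225.9, 10.8]
tool_rot: [-3.141, 0.004, 0.362]
force: [-4.0, 2.7, 24.8]
width: 30.5
gripper_force: 62.0
```

```bash
python3 -m crank '[[[0,0,-0.06,0],[0,0,0,0],[0,0,0,0]]]'; python3 -m crank '[[[0,0,0,0],[0,0,0,0],[0,0,0,0],[0,0,0,0],[0,0,0,0],[0,0,0,0]]]' -0.4; python3 -m crank '[[[0,0,-0.3,0],[0,0,-0.5,0],[0,0,-0.6,0],[0,0,-0.6,0],[0,0,-0.6,0],[0,0,-0.6,0],[0,0,-0.6,0],[0,0,-0.6,0],[0,0,-0.6,0],[0,0,-0.6,0],[0,0,-0.5,0],[0,0,0,0]]]'
python3 - <<'E'
from h import *
img,K,E,_=cam("wrist"); a=img[:,:,::-1]
im2,K2,E2,_=cam("scene"); s=cv2.resize(im2[180:330,180:420,::-1],None,fx=1.25,fy=1.25)
cv2.imwrite("pics/w4.png",np.vstack([cv2.resize(a,(560,420)),cv2.copyMakeBorder(cv2.resize(im2[200:320,160:410,::-1],(375,180)),0,0,0,185,cv2.BORDER_CONSTANT)]))
for m in ctrl.place_of("wrist","stub")[:3]: print(m["confidence"],ray(K,E,m["position"],0))
s=ctrl.read_state(); y=s["tool_rot"][2]; M=np.array([[np.cos(y),np.sin(y)],[np.sin(y),-np.cos(y)]]); e=s["eef_pos"]; print(e,y)
g=np.array([592.5,-39]); X=np.array([np.cos(.362),np.sin(.362)]);Y=np.array([-X[1],X[0]])
for p in [(-45,-45),(-45,-20)]: print(p,(M@(g+X*p[0]+Y*p[1]-e[:2])/25).round(2))
E
```

```text
clock: 11.82
eef_pos: [431.5, -225.9, 10.9]
tool_rot: [-3.14, 0.004, 0.362]
force: [-1.6, 0.5, 11.9]
width: 30.8
gripper_force: 60.0
clock: 12.32
eef_pos: [431.1, -225.7, 10.0]
tool_rot: [-3.138, 0.005, 0.362]
force: [-0.4, -0.0, 0.2]
width: 59.6
gripper_force: 0.0
clock: 13.32
eef_pos: [433.3, -226.4, 165.1]
tool_rot: [3.141, 0.002, 0.362]
force: [-0.1, 0.3, -0.0]
width: 59.6
gripper_force: 0.0
0.71 [ 429.76504147 -224.88265744    0.        ]
0.56 [349.99454878 -35.61923378   0.        ]
[ 431.47001107 -225.96941796  162.40590863] 0.3619540390431699
(-45, -45) [ 6.87 -2.91]
(-45, -20) [ 6.87 -3.91]
```

View pics/w4.png

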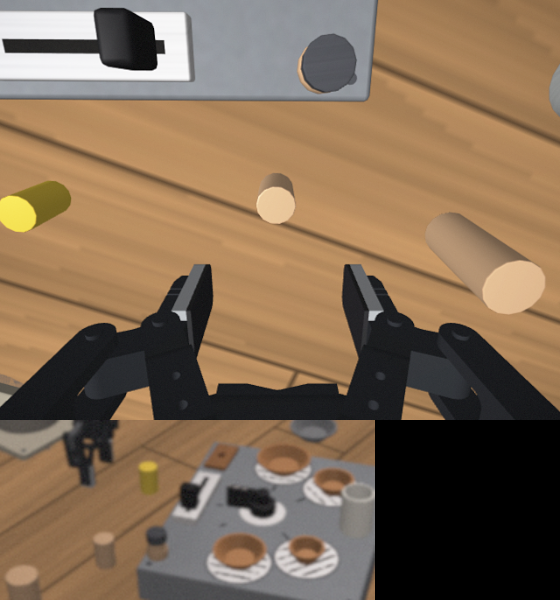

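The wrist view shows the stub upright at (276,200), standing at world (430,−225) away from the yellow look-alike and the prop. Next is the selector, with shut fingers.

```bash
python3 -m crank '[[[0.57,-0.24,0,0],[0.57,-0.24,0,0],[0.57,-0.24,0,0],[0.57,-0.24,0,0],[0.57,-0.24,0,0],[0.57,-0.24,0,0],[0.57,-0.24,0,0],[0.57,-0.24,0,0],[0.57,-0.24,0,0],[0.57,-0.24,0,0],[0.57,-0.24,0,0],[0.57,-0.24,0,0]]]' 1; python3 -m crank '[[[0,0,0,0],[0,0,0.5,0],[0,0,0.5,0],[0,0,0.5,0],[0,0,0.5,0],[0,0,0.5,0],[0,0,0.5,0],[0,0,0.2,0],[0,0,0,0],[0,0,0,0]]]'
python3 - <<'E'
from h import *
img,K,E,_=cam("wrist"); cv2.imwrite("pics/w5.png",img[:,:,::-1])
E
```

```text
clock: 14.47
eef_pos: [566.0, -97.3, 160.7]
tool_rot: [-3.138, 0.007, 0.363]
force: [0.8, -0.5, -0.5]
width: -0.4
gripper_force: 0.0
clock: 15.3
eef_pos: [565.9, -97.8, 81.8]
tool_rot: [-3.138, 0.005, 0.362]
force: [0.1, 0.1, 0.2]
width: 0.1
gripper_force: 0.0
```

View pics/w5.png

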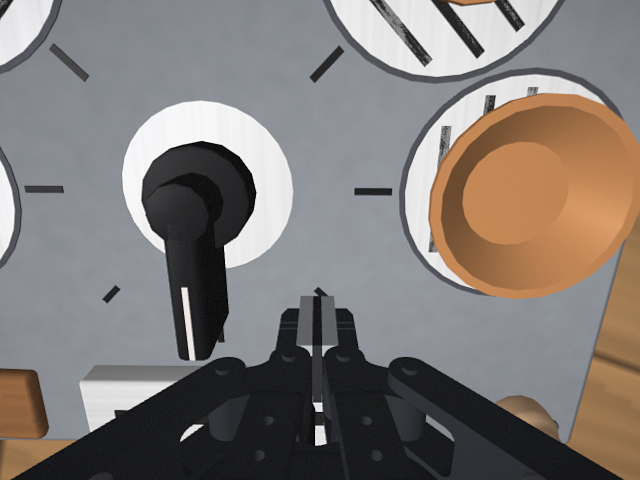

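The lever is at (190,290) and the shut fingertips sit right of it at (318,320), with nothing between them. I'll sweep to the left.

```bash
python3 -m crank '[[[0,-0.5,0,0],[0,-0.5,0,0],[-0.04,-0.32,0,0],[-0.04,-0.32,0,0],[0.04,-0.36,0,0],[0.04,-0.36,0,0],[0,0,0,0],[0,0,0,0]]]'; python3 -m crank '[[[0.18,-0.32,0,0],[0.18,-0.32,0,0],[0.2,-0.2,0,0],[0,0,0,0],[0,0,0,0],[0,0,0,0]]]'
python3 - <<'E'
from h import *
img,K,E,_=cam("wrist"); cv2.imwrite("pics/w6.png",img[:,:,::-1])
for r in ctrl.place_of("wrist","selector_tip")[:2]:
    d=ray(K,E,r["position"],100)[:2]-[592.5,-39]; c,s=np.cos(.362),np.sin(.362); d=np.array([c*d[0]+s*d[1],-s*d[0]+c*d[1]]); print(r["confidence"],d,np.degrees(np.arctan2(-d[1],-d[0])))
E
```

```text
clock: 16.02
eef_pos: [544.7, -41.4, 82.3]
tool_rot: [-3.138, 0.005, 0.364]
force: [0.2, -0.9, -1.2]
width: -0.1
gripper_force: 0.0
clock: 16.52
eef_pos: [550.7, -17.5, 82.2]
tool_rot: [-3.138, 0.004, 0.363]
force: [-0.4, 0.8, -0.1]
width: -0.1
gripper_force: 0.0
0.72 [ 1.85034587 51.1003793 ] -92.07377540800377
```

View pics/w6.png

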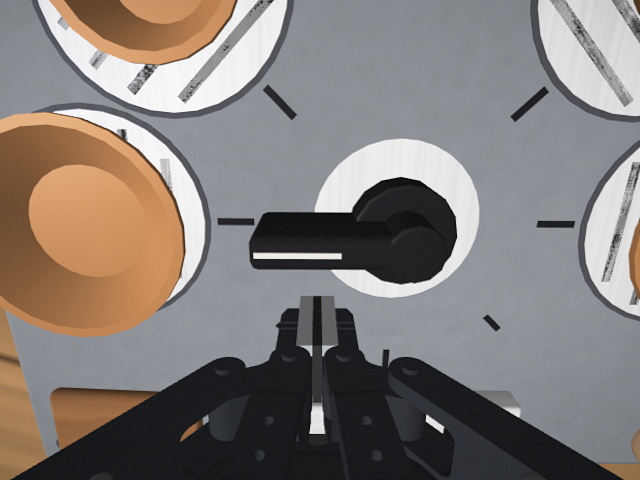

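The lever has snapped to −90°, in line with the out_c tick at (235,221), and the fingers are free of it (0 N). Now the damper.

```bash
python3 -m crank '[[[-0.2,0,0,0],[0,0,-0.5,0],[0,0,-0.6,0],[0,0,-0.6,0],[0,0,-0.6,0],[0,0,-0.6,0],[0,0,-0.3,0],[0,0,0,0],[-0.4,0.6,0,0],[-0.4,0.6,0,0],[-0.4,0.6,0,0],[-0.4,0.6,0,0]]]'; python3 -m crank '[[[-0.4,0.6,0,0],[-0.4,0.6,0,0],[-0.4,0.6,0,0],[-0.06,0.6,0,0],[0,0,0,0],[0,0,0,0]]]'
python3 - <<'E'
from h import *
img,K,E,_=cam("wrist"); s=ctrl.read_state(); c,n=np.cos(.362),np.sin(.362); R=np.array([[c,n],[-n,c]]); h=np.array([592.5,-39])
print("tcp",R@(s["eef_pos"][:2]-h),s["eef_pos"])
for r in ctrl.place_of("wrist","damper_top")[:2]: print(r["confidence"],R@(ray(K,E,r["position"],114.5)[:2]-h))
E
```

```text
clock: 17.62
eef_pos: [529.3, -91.1, 161.2]
tool_rot: [-3.138, 0.006, 0.362]
force: [0.0, -0.0, -0.2]
width: -0.1
gripper_force: 0.0
clock: 18.12
eef_pos: [521.5, -158.0, 161.3]
tool_rot: [-3.138, 0.006, 0.36]
force: [0.3, -0.2, 1.1]
width: -0.2
gripper_force: 0.0
tcp [-107.99703064  -85.01726439] [ 521.6106797  -156.75397292  161.57700811]
0.7 [-106.39916776  -34.72830522]
0.42 [-0.18961123 42.19096878]
```

```bash
python3 -m crank '[[[0,0,0.6,0],[0,0,0.6,0],[0,0,0.6,0],[0,0,0.6,0],[0,0,0.45,0],[0,0,0,0],[0,0,0,0],[0,0,0,0]]]'; python3 -m crank '[[[0,-0.3,0,0],[0,-0.3,0,0],[0,-0.3,0,0],[0,-0.3,0,0],[0,-0.3,0,0],[0,-0.3,0,0],[0,-0.3,0,0],[0,-0.3,0,0],[0,-0.3,0,0],[0,-0.3,0,0],[0,-0.3,0,0],[0,0,0,0]]]';  python3 -m crank '[[[0,-0.2,0,0],[0,-0.2,0,0],[0,-0.1,0,0],[0,0,0,0],[0,0,0,0]]]'
```

```text
clock: 18.88
eef_pos: [522.3, -156.9, 91.6]
tool_rot: [-3.139, 0.004, 0.363]
force: [0.6, -0.4, -0.3]
width: 0.1
gripper_force: 0.0
clock: 19.88
eef_pos: [491.9, -78.1, 91.2]
tool_rot: [-3.137, 0.005, 0.365]
force: [-0.1, 0.1, -0.2]
width: -0.3
gripper_force: 0.0
clock: 20.3
eef_pos: [487.4, -68.3, 91.1]
tool_rot: [-3.138, 0.006, 0.363]
force: [0.0, -0.1, -1.2]
width: -0.2
gripper_force: 0.0
```

```bash
for i in 1; do python3 -m crank '[[[0,-0.1,0,0],[0,-0.1,0,0],[0,0,0,0]]]'; done; python3 -m crank '[[[0,-0.1,0,0],[0,0,0,0],[0,0,0,0]]]'; python3 -m crank '[[[0,-0.1,0,0],[0,0,0,0],[0,0,0,0]]]'
```

```text
clock: 20.55
eef_pos: [485.7, -63.9, 91.1]
tool_rot: [-3.139, 0.006, 0.362]
force: [0.5, -0.4, -0.0]
width: 0.1
gripper_force: 0.5
clock: 20.8
eef_pos: [485.1, -61.5, 91.2]
tool_rot: [-3.138, 0.005, 0.362]
force: [0.1, -0.8, -1.7]
width: -0.0
gripper_force: 0.4
clock: 21.05
eef_pos: [484.7, -60.6, 91.3]
tool_rot: [-3.14, 0.005, 0.361]
force: [0.9, -4.7, -1.4]
width: 0.2
gripper_force: 2.4
```

Contact force is starting to rise, so the slide is close to its stop. I'll press on gently.

```bash
python3 -m crank '[[[0,-0.1,0,0],[0,0,0,0],[0,0,0,0],[0,0,0,0]]]'; python3 -m crank '[[[0,-0.1,0,0],[0,0,0,0],[0,0,0,0],[0,0,0,0]]]'
```

```text
clock: 21.38
eef_pos: [484.6, -60.4, 91.4]
tool_rot: [3.14, 0.005, 0.359]
force: [3.3, -10.8, -2.5]
width: -0.1
gripper_force: 5.0
clock: 21.72
eef_pos: [484.5, -60.2, 91.4]
tool_rot: [3.138, 0.005, 0.358]
force: [5.7, -15.0, -5.1]
width: -0.1
gripper_force: 7.6
```

The slide is at its hard stop: 16 N with no movement. I'll back off, rise and check.

```bash
python3 -m crank '[[[0,0.3,0,0],[0,0.5,0,0],[0,0.5,0,0],[0,0,0,0],[0,0,-0.6,0],[0,0,-0.6,0],[0,0,-0.6,0],[0,0,-0.6,0],[0,0,-0.6,0],[0,0,-0.6,0],[0,0,-0.6,0],[-0.5,0,0,0]]]'; python3 -m crank '[[[-0.7,0.5,0,0],[-0.7,0.5,0,0],[-0.7,0.5,0,0],[0,0,0,0],[0,0,0,0]]]'
python3 - <<'E'
from h import *
c,n=np.cos(.362),np.sin(.362); R=np.array([[c,n],[-n,c]]); h=np.array([592.5,-39])
img,K,E,_=cam("wrist")
for k,z in(("damper_top",114.5),("selector_tip",100)):
  for r in ctrl.place_of("wrist",k)[:2]: print(k,r["confidence"],R@(ray(K,E,r["position"],z)[:2]-h))
im2,_,_,_=cam("scene"); w=im2[160:360,140:480,::-1]
cv2.imwrite("pics/f.png",np.vstack([cv2.resize(img[:300,:,::-1],(640,300)),cv2.resize(w,(510,300))[:,:510] if 0 else cv2.copyMakeBorder(cv2.resize(w,(500,294)),0,0,0,140,cv2.BORDER_CONSTANT)]))
E
```

```text
clock: 22.72
eef_pos: [486.8, -86.9, 199.0]
tool_rot: [-3.14, -0.003, 0.365]
force: [0.4, -0.8, 0.1]
width: 0.3
gripper_force: 0.0
clock: 23.13
eef_pos: [446.7, -143.0, 196.4]
tool_rot: [-3.138, 0.005, 0.361]
force: [0.4, 0.2, 0.2]
width: 0.1
gripper_force: 0.0
damper_top 0.91 [-106.18165756   42.42552921]
```

View pics/f.png

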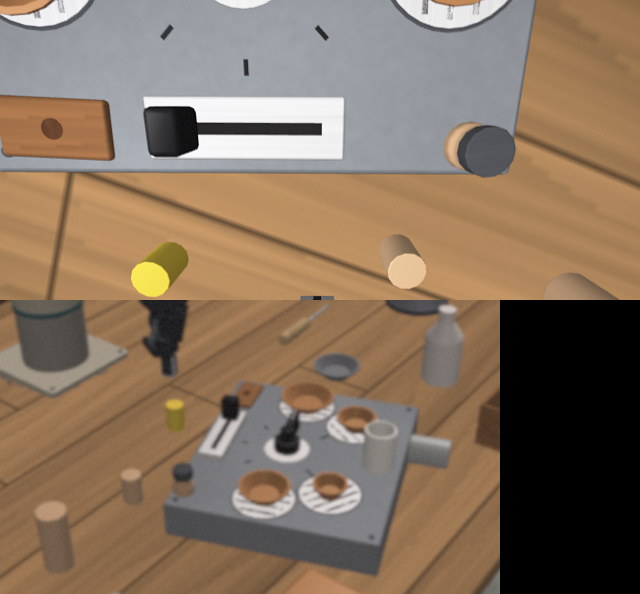

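The grip is now at the far end of the track (about (172,130)) and the lever still points at the big dish on out_c. The stub stands upright at (405,265), and everything else is where it was.

```bash
python3 -c "
from cell import ctrl
print(ctrl.finish_job())"
```

```text
the job is handed in; nothing more can be done
None
```

I handed the job in at about 23 s of robot time: the clay stub stands upright on the table, the selector clicked to out_c (−90°) where the widest dish stands, and only then was the damper pushed to its open stop; the last pictures show nothing else moved.

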